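# Hold the pastry-tool organiser open

## Task

Swing both front clips of the plastic organiser well out, then raise its lid to 60 degrees open and keep holding it there so the cook can pick cutters and nozzles out with both hands. The lid has no stay and falls shut if let go, so finish with the gripper still holding it, steady at that angle. Leave the kettle, pie dish and cup standing where they are.

Things in the scene. Friction and masses are not known exactly. Their poses are not given: they have to be found in the camera images.
- organiser: Flat tackle-style organiser: dark grey plastic box 180 (its x) x 275 (its y) x 55 mm high, clear lid, orange clips and carry handle; does not slide. Origin: centre of the underside, on the counter. Its +x points to the front (clips, handle), roughly away from the robot. Lid rim top 63 mm, clear panel top 60 mm above the counter; lid's front rim at x = 95 mm.
- lid_hinge (a point): Middle of the lid's hinge line, on the box's rear (robot-side) rim: in the organiser's frame at x = -92 mm, y = 0, z = 55 mm. The hinge line runs along the organiser's y.
- lid (a joint): Lid opening angle in rad: 0 shut, grows as the front edge rises; 1.047 is 60 degrees; moulded stop at 1.40. Falls shut from any angle if released; lid about 0.2 kg (varies). While the clips are on, their hooks hold it down.
- handle (a point): Centre of the grip bar of the orange D-shaped handle, which lies in the lid's plane beyond its front edge. Round bar 12 mm thick along the organiser's y, straight for 84 mm; 30 mm gap between bar and lid rim. It is 223 mm from the hinge line along the lid and 4 mm above it square to the lid: x = 131, z = 59 mm in the organiser's frame when shut. Turns with the lid.
- clip_left (a joint): Angle in rad of the orange clip at the organiser's y = +92 mm. 0: clipped over the lid's front rim; grows as its top swings outward (organiser +x) and down, to a stop at 1.45. Well out: more than 0.5. Pivot line along the organiser's y at x = 88, z = 22 mm. Takes about 1 N at the tab; stays where left.
- clip_right (a joint): The same for the clip at the organiser's y = -92 mm.
- clip_left_tab (a point): Middle of the left clip's finger tab, 8 mm thick, 34 mm wide (along the organiser's y), leaning 0.22 rad outward. Clipped, it is at x = 103, y = 92, z = 84 mm in the organiser's frame; tab top at z = 95 mm, top of the hook below it at z = 70 mm. Can be pinched from above or pushed outward from behind, over the lid.
- clip_right_tab (a point): The same for the right clip, at y = -92 mm.
- kettle: Stainless stove-top kettle with black arched handle, 176 mm across, 227 mm high, spout reaching 134 mm from the axis along its +x, 0.9 kg. Origin: centre of underside.
- pie_dish: Round pale clear glass pie dish, 244 mm across the rim, 40 mm high. Origin: centre of underside.
- cup: Pink ceramic cup with a handle, 84 mm across, 90 mm high. Origin: centre of underside. (A pasta roller 145 mm high, clamped to the far left corner of the counter beyond x = 0.8 m, left of y = 0.28 m, stays out of the way.)
There are look-alikes about, which are no part of the job. There is more than one size of the pie_dish; the job needs the largest. Of the things that look like the cup, take the one that is farthest from the robot's base at the start.

How it is judged:
On the way, in this order (a step that is already met when the one before it is completed fails the run):
1. both clips swung out, more than 0.5 rad (value of joint each of clip_left, clip_right above 0.5 rad), for 0.2 s.
2. lid held still between 55 and 65 degrees open (value of joint lid between 0.96 and 1.134 rad and contact force between the fingers and lid above 0.3 N and velocity of joint lid between -0.1 and 0.1 rad/s), for 0.5 s.
At the end, for the whole second after the job is handed in: Both clips are more than 0.5 rad out; the lid stands still 55 to 65 degrees open (0.96 to 1.134 rad), carried by the fingers (more than 0.3 N) and leaning on no other object; kettle, pie dish and cup are upright and within 30 mm of where they began (all of step 1 and value of joint lid between 0.96 and 1.134 rad and velocity of joint lid between -0.05 and 0.05 rad/s and contact force between the fingers and lid above 0.3 N and contact force between lid and kettle below 0.2 N and contact force between lid and pie_dish below 0.2 N and contact force between lid and cup below 0.2 N and distance of each of kettle, pie_dish, cup from where it was at the start of the episode below 0.03 m and angle between each of kettle, pie_dish, cup's own z axis and vertical below 0.2 rad); the arm keeps its last pose, push and grip.
It fails at once if the kettle is shoved more than 30 mm or tipped (not (distance of kettle from where it was at the start of the episode below 0.03 m and angle between kettle's own z axis and vertical below 0.2 rad)).
It fails at once if the pie dish is shoved more than 30 mm or tipped (not (distance of pie_dish from where it was at the start of the episode below 0.03 m and angle between pie_dish's own z axis and vertical below 0.2 rad)).
It fails at once if the cup is shoved more than 30 mm or tipped (not (distance of cup from where it was at the start of the episode below 0.03 m and angle between cup's own z axis and vertical below 0.2 rad)).
It also fails if it takes over 64 s, if anything falls off the work surface, if the arm or the gripper's body presses on something with over 40 N, if the wrist force passes 120 N, or if a joint passes its speed limit or range.

## Robot

A 6-joint arm with a two-finger parallel gripper is mounted at the origin on the work surface. World frame = base frame: x ahead of the robot, y to its left, z up, the work surface at z = 0. Lengths are in m, angles in rad, forces in N, time in s.
With the tool pointing down it reaches from about 0.375 to 0.9 m from the base axis. Payload 3.1 kg.
Tool frame: the origin (TCP) lies midway between the tips of the shut fingers; the grasp point (between the pads) lies 19 mm behind it; x points along the fingers, z is the direction in which the jaws open and shut, and the axes are right-handed (so a half turn about x gives the same grasp; the last joint's range is limited). The gripper opens to 87 mm and grips with 3 to 60 N. Pads are 19 mm wide; open, the fingers measure 117 mm over their backs; the gripper's body (75 mm by 190 mm) begins 51 mm behind the grasp point.
Start: joints at [-1.319, 0.527, 1.433, -0, 1.181, -0.178], TCP at [0.261, -0.568, 0.223] pointing down, gripper open.
Joint ranges: [-3.08, 3.08], [-0.75, 2.2], [0.22, 2.44], [-1.43, 4.57], [0, 2.65], [-2.85, 2.85]. Speed limits (rad/s): [2.79, 2.79, 3.14, 3.14, 3.14, 3.14].

## Interface

Orientations are given as a unit quaternion [x, y, z, w].
In Python, from rig import robot, optics, workorder gives the robot as it stands.
- The arm moves only by the tool arm_command, never from a script. Its argument "plan" is a list of rows, each a list of 7 numbers: the shift along the tool's x, y, z in cm, then the turn, a rotation vector about the tool's x, y, z in rad, then the finger opening in cm, from 0 to 8.7. In form: [[x, y, z, ax, ay, az, gripper], ...]. A call has 1 to 12 rows; each row shifts and turns the pose as measured when the row begins, along the tool's axes as they then stand; what a row does not reach is not made up. A row lasts 1/8 s, in which the tool goes at most 62.5 mm and 10.7 degrees, less where a joint would pass 70% of its speed; a pose out of reach is approached as far as the arm can. A call with a gripper value outside its range is refused whole. The fingers move at their own pace and stop on an object; "grip_force" is the grip in N (left out, the last holds). Time passes only in rows, so rows that do not move let the fingers close. It gives the time, the measured TCP pose, the force and the opening at its end, in the units of the state.
- robot.get_obs(): the state, without advancing time (a new reading comes with each control period).
- optics.camera(name): name is "scene" or "side" or "wrist"; returns (picture, depth): 384x512x3 uint8, blue, green, red; 384x512 float32, m along the optical axis (not along the pixel's ray), 0 where there is no reading.
- optics.camera_info(name): a dict with "mtx" (3x3 intrinsics, pixels), "k1" (the pictures are not rectified: a ray, as slopes to the right and down, at radius r is drawn at 1 + k1 r^2 times it, then the intrinsics apply), "position" and "rotation" of the camera in the world; the wrist camera has in their place "tool_from_camera" (4x4, takes a point from camera to tool coordinates, whose origin is the TCP and whose axes are the tool frame's). Camera axes: x right, y down, z forward; pixel columns grow to the right and rows downward; lengths in m; the calibration is good to about 2 mm. A picture is of the moment at which its call begins: read the wrist's pose just before it. camera_info takes no time and is no camera call.
- workorder.hand_in(): hands the job in, once; it reports no verdict.
The state is a dict: "time": time; "q": joint angles; "joint_velocities": joint speeds; "joint_torque": joint torques, N m; "position": TCP position; "tool_rot": TCP orientation; "ft_force": force on the tool from outside, world axes, zero at the start; "moment": the same for the moment, N m; "grip_width": finger opening in m.
Only numpy, scipy, OpenCV 4.12 (cv2) and the standard library are available. Lean on these libraries where they do the work, as an engineer would, in place of code of your own. Each camera call takes 0.05 s, during which the arm holds its last target. There are 200 camera calls.

## Working session

There is one attempt and no reset: what is moved stays moved. The work goes in short steps, Python scripts to look and compute and a tool call to move; the robot and the scene stay as the last step left them, time stands still between calls to the robot, and variables do not carry over. Pictures are saved under pics/ and viewed, about 8 in all and at most 12, crops included, and the job is handed in when it is done.

Besides the shell and the picture viewer there is one more tool, called after "Call:" by a JSON object that holds its "api" and its "payload", one argument or row to a line. arm_command: Moves the arm, as the interface text tells. Its arguments: {"type":"object","properties":{"plan":{"type":"array"},"grip_force":{"type":"number"}},"required":["plan"]}

```bash
mkdir -p pics; cat > h.py <<'E'
import numpy as np, cv2
from rig import robot, optics, workorder
from scipy.spatial.transform import Rotation as R
def cloud(name):
    o=robot.get_obs(); im,d=optics.camera(name); c=optics.camera_info(name)
    K=np.array(c['mtx'],float); h,w=d.shape
    uv=np.stack(np.meshgrid(np.arange(w),np.arange(h)),-1).astype(np.float64).reshape(-1,1,2)
    n=cv2.undistortPoints(uv,K,np.array([c['k1'],0,0,0,0.])).reshape(h,w,2)
    P=np.dstack([n*d[...,None],d])
    if 'position' in c:
        Rm=np.array(c['rotation']); Rm=Rm if Rm.shape==(3,3) else R.from_quat(Rm.ravel()).as_matrix(); t=np.array(c['position'])
    else:
        T=np.array(c['tool_from_camera']); Rt=R.from_quat(o['tool_rot']).as_matrix()
        Rm=Rt@T[:3,:3]; t=Rt@T[:3,3]+o['position']
    W=P@Rm.T+t; W[d==0]=np.nan
    return im,d,W
E
python3 - <<'E'
from h import *
ims=[]
for n in ['scene','side']:
    im,d,W=cloud(n); cv2.imwrite(f'pics/{n}0.png',im); np.savez(f'{n}0.npz',im=im,W=W)
    hsv=cv2.cvtColor(im,cv2.COLOR_BGR2HSV)
    m=((hsv[...,0]>5)&(hsv[...,0]<20)&(hsv[...,1]>150)&(hsv[...,2]>90)).astype(np.uint8)
    k,l,s,c=cv2.connectedComponentsWithStats(m)
    for i in range(1,k):
        if s[i,4]>25:
            p=W[l==i]; print(n,c[i].round(),s[i].tolist(),np.nanmedian(p,0).round(3),np.nanpercentile(p,3,0).round(3),np.nanpercentile(p,97,0).round(3))
    print(optics.camera_info(n)['position'])
print(robot.get_obs())
E
```

```text
scene [243. 221.] [229, 214, 30, 11, 94] [ 0.608 -0.001  0.064] [ 0.57  -0.058  0.058] [0.625 0.047 0.071]
[1.87427474 0.56735951 1.21920358]
side [504.  74.] [493, 70, 19, 10, 86] [-0.054 -1.565  0.181] [-0.092 -1.576  0.164] [ 1.000e-03 -1.556e+00  2.010e-01]
side [224. 129.] [215, 123, 21, 12, 125] [ 1.881 -1.56  -0.691] [ 1.78  -1.577 -0.743] [ 1.96  -1.543 -0.649]
side [257. 173.] [253, 166, 9, 14, 68] [ 0.602 -0.094  0.075] [ 0.591 -0.114  0.061] [ 0.612 -0.08   0.092]
side [240. 196.] [233, 181, 23, 32, 203] [0.57  0.043 0.063] [ 0.544 -0.056  0.057] [0.618 0.095 0.092]
[0.04212112 0.79021354 0.74001908]
{'time': 0.1, 'q': array([-1.31850680e+00,  5.28393623e-01,  1.43375920e+00,  1.30443113e-05,
        1.18141678e+00, -1.78494868e-01]), 'joint_velocities': array([ 0.00126251, -0.00148111, -0.00296717,  0.00047454,  0.00126286,
        0.00189283]), 'joint_torque': array([-5.34212686e-04, -4.40986741e+01, -1.77150160e+01,  6.33875490e-02,
        5.34041645e-02, -5.74964724e-05]), 'position': array([ 0.26085632, -0.5672377 ,  0.22166171]), 'tool_rot': array([ 0.38206112,  0.59581961, -0.38110353,  0.59480114]), 'ft_force': array([ 0.2955953 , -0.15040848, -0.47151059]), 'moment': array([-0.02880299,  0.03461834, -0.01078327]), 'grip_width': 0.08707993698489158}
```

```bash
python3 - <<'E'
import cv2,numpy as np
a=cv2.imread('pics/scene0.png');b=cv2.imread('pics/side0.png')
cv2.imwrite('pics/scene0b.png',cv2.resize(a,(768,576)));cv2.imwrite('pics/side0b.png',cv2.resize(b,(768,576)))
E
```

```text
(no output)
```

View pics/scene0b.png

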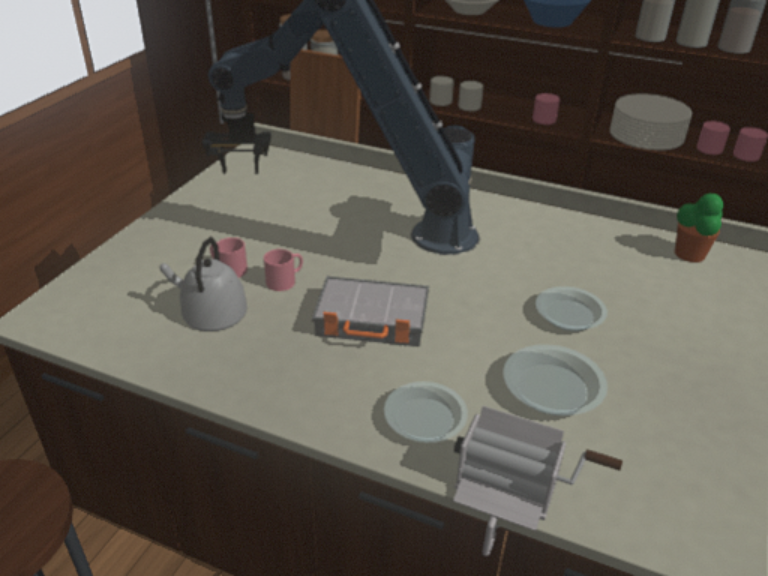

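View pics/side0b.png

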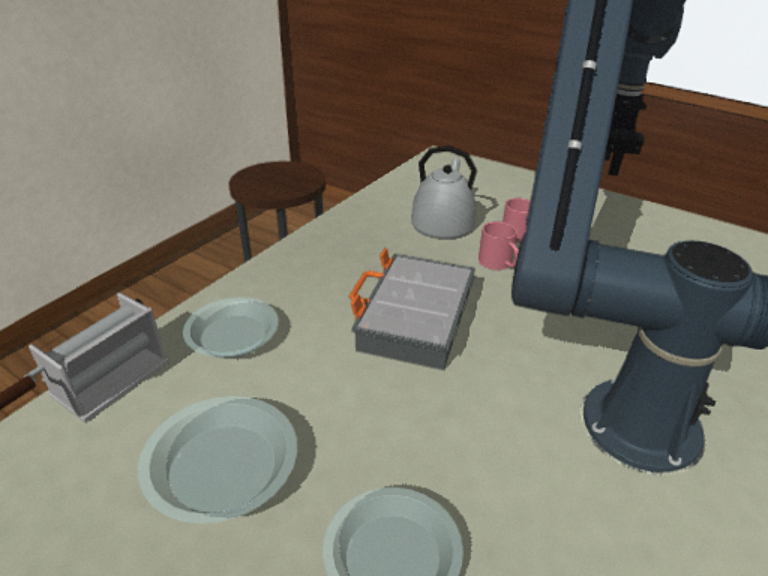

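The scene view shows the organiser at about (372,312), with orange clips at (330,323) and (403,330) and its handle at (366,330). The kettle is at (212,292) and the cups at (280,270) and (232,257). The large dish is at (554,382). The side view agrees; next I measure the clips and obstacles.

```bash
python3 - <<'E'
import numpy as np,cv2
for n in ['scene','side']:
    z=np.load(n+'0.npz');im,W=z['im'],z['W']
    hsv=cv2.cvtColor(im,cv2.COLOR_BGR2HSV)
    inb=(W[...,0]>.25)&(W[...,0]<.95)&(abs(W[...,1])<.6)&(W[...,2]>.02)&(W[...,2]<.3)
    def rep(tag,m,mn=15):
        k,l,s,c=cv2.connectedComponentsWithStats((m&inb).astype(np.uint8))
        for i in range(1,k):
            if s[i,4]>mn:
                p=W[l==i]; print(n,tag,c[i].round(),s[i,4],np.nanmedian(p,0).round(3),np.nanpercentile(p,2,0).round(3),np.nanpercentile(p,98,0).round(3))
    rep('orange',(hsv[...,0]<22)&(hsv[...,0]>4)&(hsv[...,1]>130)&(hsv[...,2]>60),15)
    rep('pink',((hsv[...,0]>165)|(hsv[...,0]<3))&(hsv[...,1]>70),60)
    b=np.isfinite(W[...,2])&(W[...,2]>.05)&(W[...,2]<.068)&(W[...,0]>.3)&(W[...,0]<.65)&(abs(W[...,1])<.2)
    q=W[b][:,:2].astype(np.float32); print(n,'lid',cv2.minAreaRect(q),len(q))
    rep('tall',(W[...,2]>.1)&(W[...,1]<-.15)&(W[...,0]>.3),60)
E
```

```text
scene orange [220. 216.] 92 [ 0.605 -0.1    0.052] [ 0.598 -0.114  0.024] [ 0.617 -0.085  0.098]
scene orange [268. 221.] 80 [0.558 0.078 0.047] [0.549 0.064 0.023] [0.567 0.09  0.094]
scene orange [243. 221.] 113 [ 0.609 -0.002  0.064] [ 0.57  -0.061  0.056] [0.625 0.047 0.072]
scene pink [155. 169.] 273 [ 0.454 -0.481  0.068] [ 0.404 -0.541  0.023] [ 0.485 -0.458  0.093]
scene pink [187. 178.] 332 [ 0.455 -0.328  0.065] [ 0.387 -0.385  0.022] [ 0.483 -0.302  0.094]
scene lid ((0.5046092867851257, -0.03164404630661011), (0.24549630284309387, 0.286125123500824), 15.399394035339355) 2187
scene tall [137. 184.] 1020 [ 0.664 -0.42   0.136] [ 0.574 -0.549  0.101] [ 0.706 -0.368  0.223]
side orange [257. 172.] 72 [ 0.602 -0.094  0.075] [ 0.59  -0.115  0.061] [ 0.613 -0.08   0.092]
side orange [240. 196.] 211 [0.57  0.043 0.063] [ 0.543 -0.058  0.057] [0.619 0.096 0.092]
side pink [336. 155.] 912 [ 0.437 -0.366  0.065] [ 0.379 -0.539  0.023] [ 0.477 -0.303  0.089]
side lid ((0.5018938779830933, -0.03119891881942749), (0.23625622689723969, 0.2908307909965515), 15.292437553405762) 3711
side tall [298. 119.] 944 [ 0.623 -0.416  0.138] [ 0.565 -0.546  0.101] [ 0.698 -0.369  0.22 ]
```

```bash
cat >> h.py <<'E'
O=np.array([.481,-.038,0]);YAW=.265;SGN=1
def org(): return R.from_euler('z',YAW)
def toorg(p): return org().inv().apply(np.asarray(p)-O)
def go(x,y,z,tilt=0,n=None):
    "tilt>0: tool swings from down toward organiser +x"
    o=robot.get_obs(); Rc=R.from_quat(o['tool_rot'])
    best=None
    for s in (1,-1):
        X=np.array([0,0,-1.]);Z=np.array([s,0,0.]);Rd=R.from_matrix(np.column_stack([X,np.cross(Z,X),Z]))
        Rd=org()*R.from_euler('y',-tilt)*Rd
        rv=(Rc.inv()*Rd).as_rotvec()
        if best is None or np.linalg.norm(rv)<np.linalg.norm(best[0]): best=(rv,s)
    rv,s=best
    dp=Rc.inv().apply(O+org().apply(np.array([x,y,z])/1e3)-o['position'])*100
    k=n or int(np.ceil(max(np.linalg.norm(dp)/5,np.linalg.norm(rv)/.16,1)))
    print('s',s,'total cm',dp.round(2),'rot',rv.round(3),'rows',k,'per row',(dp/k).round(2).tolist(),(rv/k).round(3).tolist())
def where():
    o=robot.get_obs();print('t',o['time'],'org',(toorg(o['position'])*1e3).round(1),'F',o['ft_force'].round(1),'w',round(o['grip_width'],4),'q',o['q'].round(2))
E
python3 - <<'E'
from h import *
where(); go(60,92,170)
from scipy.spatial.transform import Rotation as R
print(R.from_quat(robot.get_obs()['tool_rot']).as_matrix().round(2))
E
```

```text
t 0.1 org [-351.1 -453.1  221.7] F [ 0.3 -0.2 -0.5] w 0.0871 q [-1.32  0.53  1.43  0.    1.18 -0.18]
s 1 total cm [  5.28  49.54 -46.97] rot [-1.405e+00 -1.000e-03 -2.000e-03] rows 14 per row [0.38, 3.54, -3.35] [-0.1, -0.0, -0.0]
[[-0.    0.91  0.42]
 [ 0.    0.42 -0.91]
 [-1.    0.   -0.  ]]
```

Call:
{"api": "arm_command", "payload": {
  "plan": [
    [0,3.54,-3.35,0,0,0,0],
    [0,3.54,-3.35,0,0,0,0],
    [0,3.54,-3.35,0,0,0,0],
    [0,3.54,-3.35,0,0,0,0],
    [0,3.54,-3.35,0,0,0,0],
    [0,3.54,-3.35,0,0,0,0],
    [0,3.54,-3.35,0,0,0,0],
    [0,3.54,-3.35,0,0,0,0],
    [0,3.54,-3.35,0,0,0,0],
    [0,3.54,-3.35,0,0,0,0],
    [0,3.54,-3.35,0,0,0,0],
    [0,3.54,-3.35,0,0,0,0]
  ],
  "grip_force": 15
}}

```text
time: 1.6
position: [0.4843, -0.0111, 0.2194]
tool_rot: [0.385, 0.595, -0.383, 0.592]
ft_force: [0.9, -0.9, -0.8]
grip_width: 0.0004
```

Call:
{"api": "arm_command", "payload": {
  "plan": [
    [0,0,0,-0.156,0,0,0],
    [0,0,0,-0.156,0,0,0],
    [0,0,0,-0.156,0,0,0],
    [0,0,0,-0.156,0,0,0],
    [0,0,0,-0.156,0,0,0],
    [0,0,0,-0.156,0,0,0],
    [0,0,0,-0.156,0,0,0],
    [0,0,0,-0.156,0,0,0],
    [0,0,0,-0.156,0,0,0]
  ]
}}

```text
time: 2.72
position: [0.4822, -0.0053, 0.2165]
tool_rot: [-0.107, 0.701, 0.112, 0.696]
ft_force: [-0.2, -0.1, 0.4]
grip_width: 0.0007
```

```bash
python3 - <<'E'
from h import *
where(); go(60,92,170)
E
```

```text
t 2.725 org [  9.7  31.2 216.5] F [-0.2 -0.1  0.4] w 0.0007 q [-0.25  0.35  1.78  0.01  1.02 -0.56]
s 1 total cm [4.67 5.8  5.34] rot [ 0.046 -0.007 -0.009] rows 2 per row [2.33, 2.9, 2.67] [0.023, -0.004, -0.005]
```

Call:
{"api": "arm_command", "payload": {
  "plan": [
    [1.6,1.95,1.8,0.023,0,0,0],
    [1.6,1.95,1.8,0.023,0,0,0],
    [1.6,1.95,1.8,0,0,0,0],
    [0,0,0,0,0,0,0]
  ]
}}

```text
time: 3.22
position: [0.5173, 0.0676, 0.1666]
tool_rot: [-0.09, 0.704, 0.095, 0.698]
ft_force: [-0.3, -0.1, -0.2]
grip_width: 0.0006
```

```bash
python3 - <<'E'
from h import *
where()
im,d,W=cloud('wrist'); np.savez('w1.npz',im=im,W=W)
Q=(toorg(W.reshape(-1,3))*1e3).reshape(W.shape)
hsv=cv2.cvtColor(im,cv2.COLOR_BGR2HSV)
m=((hsv[...,0]<22)&(hsv[...,0]>4)&(hsv[...,1]>130)&(hsv[...,2]>60)).astype(np.uint8)
k,l,s,c=cv2.connectedComponentsWithStats(m)
for i in range(1,k):
    if s[i,4]>30:
        p=Q[l==i];print(c[i].round(),s[i,4],np.nanmedian(p,0).round(),np.nanpercentile(p,3,0).round(),np.nanpercentile(p,97,0).round())
cv2.imwrite('pics/w1.png',im)
E
```

```text
t 3.225 org [ 62.7  92.4 166.6] F [-0.3 -0.1 -0.2] w 0.0006 q [-0.09  0.47  1.74  0.01  0.94 -0.35]
[299. 196.] 967 [102.  94.  80.] [91. 76. 63.] [111. 108.  95.]
[242. 260.] 186 [ 59. 124. 257.] [ 58. 117. 250.] [ 59. 128. 260.]
[272. 260.] 178 [ 68. 124. 255.] [ 67. 116. 247.] [ 68. 128. 258.]
[240. 302.] 3656 [ 62. 115. 264.] [ 17. 114. 260.] [ 94. 116. 267.]
```

View pics/w1.png

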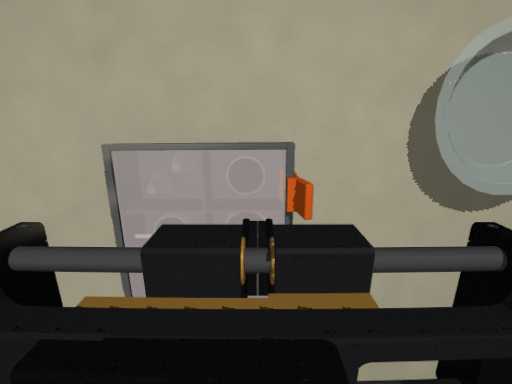

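The wrist view shows the left tab at (299,196), measured in the organiser frame at (102,94,80) mm. That matches its given position. Next I push it.

Call:
{"api": "arm_command", "payload": {
  "plan": [
    [4.3,0,0,0,0,0,0],
    [4.0,0,0,0,0,0,0],
    [0.2,0,0,0,0,0,0],
    [0,0,1.5,0,0,0,0],
    [0,0,1.2,0,0,0,0],
    [0,0,1.2,0,0,0,0],
    [0.8,0,1.2,0,0,0,0],
    [0.8,0,1.0,0,0,0,0],
    [0.8,0,1.0,0,0,0,0]
  ]
}}

```text
time: 4.4
position: [0.5946, 0.0835, 0.0637]
tool_rot: [-0.091, 0.699, 0.093, 0.703]
ft_force: [-0.5, -0.0, 0.1]
grip_width: 0.0002
```

```bash
python3 - <<'E'
from h import *
where(); go(135,92,52)
E
```

```text
t 4.4 org [141.4  87.5  63.7] F [-0.5 -0.   0.1] w 0.0002 q [-0.05  0.71  1.62  0.    0.81 -0.31]
s 1 total cm [ 1.16  0.44 -0.65] rot [-0.004  0.005 -0.002] rows 1 per row [1.16, 0.44, -0.65] [-0.004, 0.005, -0.002]
```

Call:
{"api": "arm_command", "payload": {
  "plan": [
    [1.0,0,0,0,0,0,0],
    [0,0,0,0,0,0,0],
    [-4,0,0,0,0,0,0],
    [-5,0,-1,0,0,0,0],
    [-2.5,0,-4,0,0,0,0],
    [0,-4.5,-3,0,0,0,0],
    [0,-4.5,0,0,0,0,0],
    [0,-4.5,0,0,0,0,0],
    [0,-4.5,0,0,0,0,0],
    [0,0,0,0,0,0,0]
  ]
}}

```text
time: 5.65
position: [0.5604, -0.116, 0.1691]
tool_rot: [-0.092, 0.7, 0.093, 0.702]
ft_force: [0.0, 1.0, -0.7]
grip_width: 0.0006
```

```bash
cat > look.py <<'E'
from h import *
import sys
def orange(cam,f=None):
    im,d,W=cloud(cam)
    Q=(toorg(W.reshape(-1,3))*1e3).reshape(W.shape)
    hsv=cv2.cvtColor(im,cv2.COLOR_BGR2HSV)
    m=((hsv[...,0]<22)&(hsv[...,0]>4)&(hsv[...,1]>130)&(hsv[...,2]>60)&(abs(Q[...,0])<220)&(abs(Q[...,1])<150)&(Q[...,2]<(300 if cam!='wrist' else 120))).astype(np.uint8)
    k,l,s,c=cv2.connectedComponentsWithStats(m)
    for i in range(1,k):
        if s[i,4]>20:
            p=Q[l==i];print(cam,c[i].round(),s[i,4],np.nanmedian(p,0).round(),np.nanpercentile(p,3,0).round(),np.nanpercentile(p,97,0).round())
    if f: cv2.imwrite(f,im)
E
python3 - <<'E'
from look import *
where(); go(60,-92,80)
orange('scene'); orange('wrist')
E
```

```text
t 5.65 org [ 56.2 -96.1 169.1] F [ 0.   1.  -0.7] w 0.0006 q [-0.4   0.52  1.62  0.    0.99 -0.67]
s 1 total cm [8.91 0.4  0.35] rot [-0.002  0.003 -0.002] rows 2 per row [4.46, 0.2, 0.17] [-0.001, 0.002, -0.001]
scene [220. 216.] 100 [105. -92.  55.] [  97. -106.   25.] [118. -77.  99.]
scene [243. 221.] 113 [134.   1.  64.] [100. -53.  56.] [143.  54.  71.]
scene [267. 228.] 58 [138.  91.  50.] [94. 76. 24.] [162. 107.  56.]
wrist [335.   8.] 1009 [126.  80.  39.] [106.  75.  23.] [156.  90.  53.]
wrist [331.  88.] 2429 [129.   8.  64.] [ 96. -53.  59.] [139.  53.  66.]
wrist [306. 193.] 981 [103. -91.  80.] [  92. -108.   63.] [111. -75.  95.]
```

Call:
{"api": "arm_command", "payload": {
  "plan": [
    [4.5,0.2,0.2,0,0,0,0],
    [4.2,0.2,0.2,0,0,0,0],
    [0.2,0,0,0,0,0,0],
    [0,0,1.5,0,0,0,0],
    [0,0,1.2,0,0,0,0],
    [0,0,1.2,0,0,0,0],
    [0.8,0,1.2,0,0,0,0],
    [0.8,0,1.0,0,0,0,0],
    [0.8,0,1.0,0,0,0,0],
    [1.0,0,0.3,0,0,0,0],
    [0,0,0,0,0,0,0]
  ]
}}

```text
time: 7.12
position: [0.6397, -0.0807, 0.0476]
tool_rot: [-0.095, 0.698, 0.097, 0.703]
ft_force: [-0.1, -0.4, -1.0]
grip_width: 0.0005
```

Call:
{"api": "arm_command", "payload": {
  "plan": [
    [-4,0,0,0,0,0,0],
    [-5,0,0,0,0,0,0],
    [-2,4,0,0,0,0,3.2],
    [0,4,0,0,0,0,3.2],
    [0,0,0,0,0,0,3.2]
  ]
}}

```text
time: 7.75
position: [0.6159, -0.0035, 0.16]
tool_rot: [-0.093, 0.699, 0.096, 0.702]
ft_force: [0.1, -0.6, -1.2]
grip_width: 0.0227
```

```bash
python3 - <<'E'
from look import *
where(); go(131,2,120)
orange('scene'); orange('wrist')
E
```

```text
t 7.75 org [139.2  -2.1 160. ] F [ 0.1 -0.6 -1.2] w 0.0227 q [-0.19  0.59  1.52  0.01  1.03 -0.46]
s 1 total cm [ 4.    0.39 -0.84] rot [ 0.003  0.005 -0.004] rows 1 per row [4.0, 0.39, -0.84] [0.003, 0.005, -0.004]
scene [243. 221.] 118 [134.   1.  65.] [ 99. -52.  53.] [144.  54.  73.]
scene [219. 223.] 66 [140. -91.  47.] [  92. -107.   21.] [161. -76.  56.]
scene [267. 228.] 61 [139.  92.  49.] [95. 75. 20.] [162. 107.  60.]
wrist [246.  93.] 2388 [129.  92.  45.] [96. 76. 16.] [158. 108.  54.]
wrist [244. 176.] 1768 [131.  20.  64.] [ 98. -49.  60.] [140.  55.  66.]
wrist [214. 235.] 34 [ 96. -48.  63.] [ 93. -52.  59.] [100. -44.  65.]
wrist [242. 246.] 30 [122. -76.  32.] [118. -78.  27.] [130. -75.  35.]
wrist [261. 275.] 147 [ 146. -105.   46.] [ 128. -139.   -1.] [ 161. -101.   50.]
```

Both clips are well out, with tops near x=160 mm. Next I straddle the handle bar.

Call:
{"api": "arm_command", "payload": {
  "plan": [
    [4,0.3,-0.7,0,0,0,3.2],
    [2,0,0,0,0,0,3.2],
    [0,0,0,0,0,0,3.2]
  ]
}}

```text
time: 8.22
position: [0.6121, -0.009, 0.0982]
tool_rot: [-0.092, 0.698, 0.093, 0.704]
ft_force: [0.2, -0.1, -1.5]
grip_width: 0.0318
```

```bash
python3 - <<'E'
from look import *
where(); go(132,0,40); go(132,0,41)
im,d,W=cloud('wrist');Q=(toorg(W.reshape(-1,3))*1e3).reshape(W.shape)
hsv=cv2.cvtColor(im,cv2.COLOR_BGR2HSV)
m=(hsv[...,0]<22)&(hsv[...,0]>4)&(hsv[...,1]>130)&(Q[...,2]<75)&(Q[...,2]>50)&(abs(Q[...,1])<36)&(Q[...,0]>110)&(Q[...,0]<150)
p=Q[m];print(len(p),np.percentile(p,[3,50,97],axis=0).round(1))
cv2.imwrite('pics/w2.png',im)
E
```

```text
t 8.225 org [134.1  -6.4  98.2] F [ 0.2 -0.1 -1.5] w 0.0318 q [-0.2   0.67  1.57  0.    0.89 -0.46]
s 1 total cm [ 5.82  0.64 -0.26] rot [-0.003  0.008  0.   ] rows 2 per row [2.91, 0.32, -0.13] [-0.001, 0.004, 0.0]
s 1 total cm [ 5.72  0.64 -0.26] rot [-0.003  0.008  0.   ] rows 2 per row [2.86, 0.32, -0.13] [-0.001, 0.004, 0.0]
1275 [[128.9 -30.7  60.7]
 [134.1   3.8  63.9]
 [139.4  34.2  65.5]]
```

View pics/w2.png

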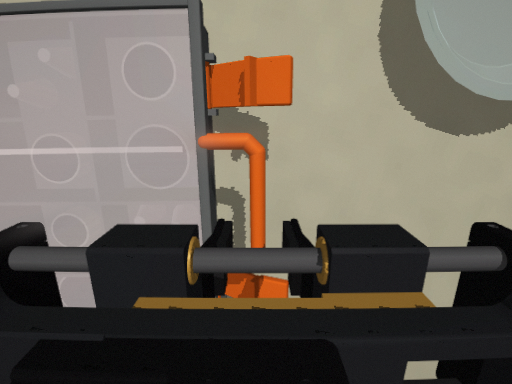

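The wrist view shows the bar (column 258) centred between the fingers, at x≈134 mm in my organiser frame. The TCP is also at 134. I descend and close.

Call:
{"api": "arm_command", "payload": {
  "plan": [
    [2.9,0.3,0,0,0.004,0,3.2],
    [2.7,0.3,0,0,0.004,0,3.2],
    [0.2,0,0,0,0,0,3.2],
    [0,0,0,0,0,0,1.0],
    [0,0,0,0,0,0,0.8],
    [0,0,0,0,0,0,0.8]
  ],
  "grip_force": 10
}}

```text
time: 9.02
position: [0.6125, -0.0081, 0.0452]
tool_rot: [-0.094, 0.701, 0.09, 0.702]
ft_force: [-7.2, -5.8, -1.2]
grip_width: 0.0118
```

```bash
cat > arc.py <<'E'
from h import *
H=np.array([-.089,0,.055])   # hinge in my frame
def tcp(a,tilt): # TCP for lid angle a, tool tilt
    b=H+np.array([.223*np.cos(a)-.004*np.sin(a),0,.223*np.sin(a)+.004*np.cos(a)])
    return b+.019*np.array([np.sin(tilt),0,-np.cos(tilt)])
def lid():
    o=robot.get_obs();p=toorg(o['position']); r=toorg(o['position']+R.from_quat(o['tool_rot']).apply([-.019,0,0]))-H
    d=R.from_quat(o['tool_rot']).apply([1,0,0]); d=org().inv().apply(d)
    print('lid angle',round(np.arctan2(r[2],r[0])-.018,3),'radius',round(np.hypot(r[0],r[2]),4),'tilt',round(np.arctan2(d[0],-d[2]),3));where()
E
python3 - <<'E'
from arc import *
lid()
# per-row steps in tool frame: shift in tool axes; tool x=down dir, z=org x (rotated by tilt)
N=20;f=.5
for i in range(N):
    a0,a1=[1.047*j/N for j in (i,i+1)]
    dp=tcp(a1,f*a1)-tcp(a0,f*a0);t=f*a0
    X=np.array([np.sin(t),0,-np.cos(t)]);Z=np.array([np.cos(t),0,np.sin(t)])
    print(i,round(dp@X*100,2),round(dp@Z*100,2),end='; ')
go(134,0,41,.1)
E
```

```text
lid angle 0.023 radius 0.2239 tilt 0.001
t 9.025 org [134.7  -5.5  45.2] F [-7.2 -5.8 -1.2] w 0.0118 q [-0.19  0.75  1.59 -0.01  0.8  -0.45]
0 -1.17 -0.0; 1 -1.17 -0.03; 2 -1.16 -0.06; 3 -1.16 -0.09; 4 -1.16 -0.12; 5 -1.15 -0.15; 6 -1.14 -0.18; 7 -1.14 -0.21; 8 -1.13 -0.24; 9 -1.12 -0.27; 10 -1.11 -0.3; 11 -1.1 -0.33; 12 -1.09 -0.36; 13 -1.08 -0.39; 14 -1.07 -0.42; 15 -1.06 -0.44; 16 -1.05 -0.47; 17 -1.03 -0.5; 18 -1.02 -0.53; 19 -1.0 -0.55; s 1 total cm [ 0.42  0.55 -0.07] rot [-0.004 -0.099  0.005] rows 1 per row [0.42, 0.55, -0.07] [-0.004, -0.099, 0.005]
```

Gripped, with an opening of 11.8 mm. I lift along the arc.

Call:
{"api": "arm_command", "payload": {
  "plan": [
    [-1.17,0,0,0,-0.026,0,0.8],
    [-1.17,0,-0.03,0,-0.026,0,0.8],
    [-1.17,0,-0.06,0,-0.026,0,0.8],
    [-1.16,0,-0.09,0,-0.026,0,0.8],
    [-1.16,0,-0.12,0,-0.026,0,0.8],
    [-1.15,0,-0.15,0,-0.026,0,0.8]
  ]
}}

```text
time: 9.78
position: [0.6008, -0.0113, 0.1196]
tool_rot: [-0.087, 0.641, 0.098, 0.756]
ft_force: [-3.1, -2.7, -3.2]
grip_width: 0.0113
```

```bash
python3 - <<'E'
from arc import *
lid()
E
```

```text
lid angle 0.362 radius 0.2245 tilt 0.163
t 9.775 org [122.6  -5.6 119.6] F [-3.1 -2.7 -3.2] w 0.0113 q [-0.24  0.58  1.71  0.11  0.71 -0.59]
```

Lid is following cleanly (0.36 rad). Continue.

Call:
{"api": "arm_command", "payload": {
  "plan": [
    [-1.14,0,-0.2,0,-0.026,0,0.8],
    [-1.14,0,-0.23,0,-0.026,0,0.8],
    [-1.13,0,-0.25,0,-0.026,0,0.8],
    [-1.12,0,-0.28,0,-0.026,0,0.8],
    [-1.1,0,-0.32,0,-0.026,0,0.8],
    [-1.1,0,-0.35,0,-0.026,0,0.8],
    [-1.09,0,-0.38,0,-0.026,0,0.8]
  ]
}}

```text
time: 10.65
position: [0.5589, -0.0229, 0.1935]
tool_rot: [-0.079, 0.567, 0.105, 0.813]
ft_force: [-3.9, -4.5, -5.1]
grip_width: 0.0114
```

```bash
python3 - <<'E'
from arc import *
lid()
E
```

```text
lid angle 0.751 radius 0.2248 tilt 0.353
t 10.65 org [ 79.1  -5.8 193.5] F [-3.9 -4.5 -5.1] w 0.0114 q [-0.35  0.38  1.89  0.35  0.6  -0.87]
```

Call:
{"api": "arm_command", "payload": {
  "plan": [
    [-1.07,0,-0.46,0,-0.013,0,0.8],
    [-1.05,0,-0.5,0,-0.013,0,0.8],
    [-1.03,0,-0.54,0,-0.013,0,0.8],
    [-1.01,0,-0.57,0,-0.013,0,0.8],
    [0,0,0,0,0,0,0.8]
  ]
}}

```text
time: 11.28
position: [0.5218, -0.0327, 0.2265]
tool_rot: [-0.076, 0.544, 0.106, 0.829]
ft_force: [-2.3, -2.6, -6.5]
grip_width: 0.0117
```

```bash
python3 - <<'E'
from arc import *
lid()
E
```

```text
lid angle 0.979 radius 0.2251 tilt 0.408
t 11.275 org [ 40.8  -5.6 226.5] F [-2.3 -2.6 -6.5] w 0.0117 q [-0.43  0.27  1.97  0.44  0.61 -1.01]
```

Call:
{"api": "arm_command", "payload": {
  "plan": [
    [-0.66,0,-0.44,0,0,0,0.8],
    [-0.64,0,-0.46,0,0,0,0.8],
    [0,0,0,0,0,0,0.8],
    [0,0,0,0,0,0,0.8],
    [0,0,0,0,0,0,0.8],
    [0,0,0,0,0,0,0.8],
    [0,0,0,0,0,0,0.8],
    [0,0,0,0,0,0,0.8],
    [0,0,0,0,0,0,0.8]
  ],
  "grip_force": 20
}}

```text
time: 12.4
position: [0.508, -0.0365, 0.2355]
tool_rot: [-0.077, 0.544, 0.106, 0.829]
ft_force: [-1.7, -4.1, -6.5]
grip_width: 0.0111
```

```bash
python3 - <<'E'
from arc import *
from look import *
lid()
orange('scene','pics/s2.png')
im,d,W=cloud('side'); cv2.imwrite('pics/side2.png',im)
for nm,I,WW in [('side',im,W),('scene',)+cloud('scene')[0::2]]:
    Q=(toorg(WW.reshape(-1,3))*1e3).reshape(WW.shape)
    m=(Q[...,2]>80)&(Q[...,2]<215)&(abs(Q[...,1])<125)&(abs(Q[...,1])>90)&(Q[...,0]>-90)&(Q[...,0]<40)
    p=Q[m][:,[0,2]];
    if len(p)>30:
        v=cv2.fitLine(p.astype(np.float32),cv2.DIST_HUBER,0,.01,.01).ravel();print(nm,len(p),'lid slope rad',np.arctan(v[1]/v[0]),v)
cv2.imwrite('pics/both2.png',np.hstack([cv2.resize(im,(400,300)),cv2.resize(cv2.imread('pics/s2.png'),(400,300))]))
E
```

```text
lid angle 1.054 radius 0.2254 tilt 0.409
t 12.4 org [ 26.5  -5.6 235.5] F [-1.7 -4.1 -6.5] w 0.0111 q [-0.45  0.24  1.99  0.44  0.64 -1.03]
scene [237. 163.] 26 [ 21. -41. 251.] [ 16. -53. 230.] [ 27. -22. 258.]
scene [256. 164.] 46 [ 22.  34. 253.] [  6.   6. 224.] [ 31.  53. 259.]
scene [219. 223.] 73 [135. -91.  47.] [  91. -108.    9.] [161. -75.  54.]
scene [267. 228.] 63 [138.  92.  51.] [92. 75. 18.] [164. 107.  59.]
side 498 lid slope rad 1.0449305 [  0.50196207   0.8648896  -40.336987   146.84418   ]
scene 279 lid slope rad 1.0353683 [  0.5102092   0.8600503 -39.54004   145.06111  ]
```

View pics/both2.png

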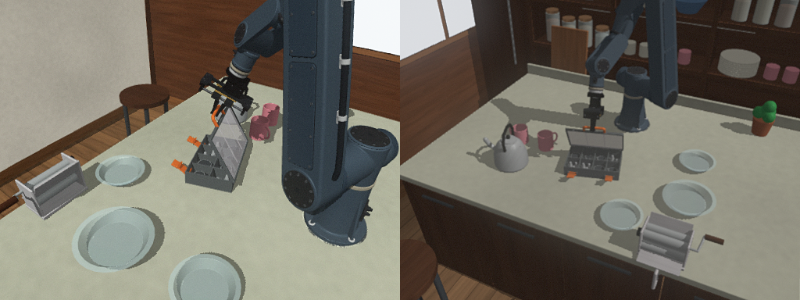

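The lid stands at 1.04–1.05 rad by the arm and both cameras. The picture shows the lid raised in the gripper, both clips out, and the kettle, cups and dishes standing as before. I hand it in.

```bash
python3 - <<'E'
from arc import *
lid(); print(workorder.hand_in()); lid()
E
```

```text
lid angle 1.054 radius 0.2254 tilt 0.409
t 12.55 org [ 26.4  -5.6 235.5] F [-1.8 -3.7 -6.7] w 0.0111 q [-0.45  0.24  1.99  0.44  0.64 -1.03]
the job is handed in; nothing more can be done
None
the job is handed in; nothing more can be done
```

I pushed both clips out from behind with the closed fingers, took the handle bar from above and raised the lid along its arc. I handed in at about 12.6 s with the gripper still holding it at 20 N.

**Lid angle:** the arm's pose gave 1.054 rad, the side camera 1.045 and the scene camera 1.035. All three are close to the 1.047 asked for. The measured pose stayed steady over the last checks before hand-in.

**Grip:** the fingers stopped on the bar at an 11 mm opening, against its 12 mm thickness. The wrist read about 8 N. I had no direct reading of the finger force on the lid.

**Clips:** I saw both tops at about x = 160 mm and z = 50 mm in the organiser's frame. By my estimate that is about 1 rad out, well past the 0.5 needed.

**Kettle, pie dish and cup:** they looked upright and in place in the last pictures. I did not measure how far they had moved; the arm kept clear of them throughout.

No checks failed. Two small differences showed up on the way: the handle lay about 3 mm further out than my first organiser estimate, which I corrected for, and the grasp sat about 5 mm higher on the bar than planned.

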